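# Shim and hold a plaster relief tile in the gluing jig

## Robot

A 6-joint arm with a two-finger parallel gripper is mounted at the origin on the work surface. World frame = base frame: x ahead of the robot, y to its left, z up, the work surface at z = 0. Lengths are in mm, angles in rad, forces in N, time in s.
With the tool pointing down it reaches from about 275 to 1000 mm from the base axis. Payload 8.4 kg.
Tool frame: the origin (TCP) lies on the mounting face of the last link; the fingertips stand 173 mm ahead of it and the grasp point (between the pads) lies 155 mm ahead of it; z points along the fingers, y is the direction in which the jaws open and shut (so a half turn about z gives the same grasp; the last joint's range is limited). The gripper opens to 85 mm and grips with 20 to 120 N. Pads are 22 mm wide; open, the fingers measure 114 mm over their backs; the gripper's body (76 mm by 85 mm) begins 54 mm behind the grasp point. The pads swing forward as they close: fully open they stand 13 mm farther back than shut.
Start: joints at [1.13, 0.353, 1.633, -0, 1.155, -0.002], TCP at [265.533, 565.793, 404.681] pointing down, gripper open.
Joint ranges: [-2.63, 2.63], [-0.92, 2.1], [0.06, 2.66], [-1.3, 4.44], [0, 2.69], [-3.02, 3.02]. Speed limits (rad/s): [2.22, 2.22, 2.79, 3.14, 3.14, 3.14].

## Interface

Orientations are given as [roll, pitch, yaw] about the fixed x, y, z axes, in that order (R = Rz(yaw) Ry(pitch) Rx(roll)).
In Python, from rig import readout, imaging, ticket gives the robot as it stands.
- The arm moves only by the tool step_arm, never from a script. Its argument "deltas" is a list of rows, each an object with "translation": the shift along the tool's x, y, z in cm, a list of three; "rot": the turn, a rotation vector about the tool's x, y, z in rad, a list of three. In form: [{"translation": [x, y, z], "rot": [rx, ry, rz]}, ...]. A call has 1 to 8 rows; each row is the pose to reach, as a shift and turn from the pose commanded when the call began, along the tool's axes at that moment; what a row does not reach only later rows make up. A row lasts 1/8 s, in which the tool goes at most 62.5 mm and 10.7 degrees, less where a joint would pass 70% of its speed; a pose out of reach is approached as far as the arm can. A call with a gripper value outside its range is refused whole. "grip" is the closure in counts, from 0 (fully open) to 255 (shut), set as the call begins (left out, the last holds). The fingers move at their own pace and stop on an object; "squeeze" is the grip in N (left out, the last holds). Time passes only in rows, so rows that repeat a pose let the fingers close. It gives the time, the measured TCP pose, the force and the opening at its end, in the units of the state.
- readout.sense(): the state, without advancing time (a new reading comes with each control period).
- imaging.grab_frame(name): name is "scene" or "top"; returns a dict with "image" (384x512x3 uint8, red, green, blue), "camera_matrix" (3x3 intrinsics, pixels), "world_to_cam" (4x4, takes a point from world to camera coordinates). Camera axes: x right, y up, looking along -z (the intrinsics and any distortion apply to the point x, -y, -z); pixel columns grow to the right and rows downward; lengths in mm; the calibration is good to about 2 mm. A picture is of the moment at which its call begins. There is no depth.
- ticket.sign_off(): hands the job in, once; it reports no verdict.
The state is a dict: "clock": time; "qpos": joint angles; "qvel": joint speeds; "joint_efforts": joint torques, N m; "eef_pos": TCP position; "tcp_rot": TCP orientation; "contact_force": force on the tool from outside, world axes, zero at the start; "wrist_torque": the same for the moment, N m; "opening": opening from 0.0 (shut) to 1.0 (fully open).
Only numpy, scipy, OpenCV 4.12 (cv2) and the standard library are available. Lean on these libraries where they do the work, as an engineer would, in place of code of your own. Each camera call takes 0.05 s, during which the arm holds its last target.

## Task

Close the front of the gluing jig by sliding its barrel bolt fully home into the keeper. Then stand the wooden spacer in the one gap beside the loose plaster tile that is wide enough for it, all the way down on the board, without forcing it in on the other side, and let go of it. Finally, by its twig bridge, push the tile sideways until it sits flush against the spacer with the spacer tight against its rail, and finish still holding it pressed there with a steady push of about 10 newtons; leave the other things on the table where they are.

Things in the scene. Friction and masses are not known exactly. Their poses are not given: they have to be found in the camera images.
- jig: Gluing jig, fixed: plywood board 205 x 280 x 18 mm, wooden back stop 25 mm high on its far edge (inner face at x +73 mm), steel barrel bolt along its near edge. Origin at table height, midway between the side rails; x to the back stop, y left along the bolt, z up; board top z 18 mm. Bolt straps and keeper, at x -78 mm, reach z 44 mm. Turned up to 15 degrees.
- thin_rail: Narrow wooden side rail, 136 mm long (along jig x), 24 mm wide, 25 mm high, screwed on the jig's board. Centred at jig y = +100 or -100 mm (either side, it varies). Origin in its middle on the board's top; axes as the jig's. The gap between it and the tile is 21 to 25 mm at the start.
- thick_rail: Wide wooden side rail, 136 mm long, 56 mm wide, 25 mm high, screwed on the board at the other side (jig y = -100 or +100 mm). Origin in its middle on the board's top; axes as the jig's. The gap between it and the tile is 5 to 9 mm at the start: too narrow for the spacer.
- tile: Loose plaster tile 130 x 130 x 25 mm, 0.3 to 0.65 kg, flat on the board between the side rails. Origin at the centre of its underside, axes nearly the jig's. On top a handle, a bridge of twig 16 mm thick along the tile's x, straight and level for 64 mm, its axis 20 and its top 28 mm above the tile's upper face. Slides on the board with 1.5 to 4.5 N of friction.
- twig_bridge (a point): Top of the twig bridge in its middle, 53 mm above the tile's underside, over the tile's centre; axes as the tile's.
- spacer: Loose wooden batten offcut 100 (x) x 14 (y) x 55 (z) mm, 0.055 kg, standing on its long edge on the table to the right of the jig. Origin at the centre of its underside. In the gap its length runs along jig x.
- bolt (a joint): Barrel bolt on the jig's near edge: 0 = drawn back, 0.055 m = fully home in the keeper; it grows as the bolt slides towards jig -y. Starts between 0 and 0.015, needs some 2 N to slide and stays where it is left.
- bolt_knob (a point): Top of the bolt's upright steel knob, 16 mm in diameter, standing 80 mm above the table; the bolt's rod runs 46 mm below this point. At jig x = -78 mm, y = +110 mm minus the bolt's joint value.
- twig: Bystander: forked twig 190 mm long, 14 mm thick, lying between the jig and the spacer. Origin at its middle on the table.
- knife: Bystander: steel table knife 210 mm long, lying to the left of the jig. Origin at its middle on the table.
- relief_tile: Bystander: finished plaster tile 130 x 130 x 25 mm without a bridge, flat on the table at the far right. Origin under its centre.
- chip: Bystander: chip of plaster about 40 x 25 x 14 mm on the table near the robot. Origin at its underside.
- flake: Bystander: small flake of plaster 30 x 24 x 10 mm on the table, to the right of the jig's near edge. Origin at its underside.
- short_twig: Bystander: forked twig 100 mm long, 12 mm thick, to the left of the jig. Origin at its middle on the table.
There are look-alikes about, which are no part of the job. What is shaped like the tile but red is not meant. Leave any yellow look-alike of the spacer alone.

How it is judged:
By the outcome, as a careful person would: the job done as asked, in the order asked, and still so for the second after the job is handed in, while the arm keeps its last pose, push and grip.
It also fails if it takes over 64 s, if anything falls off the work surface, if the arm or the gripper's body presses on something with over 40 N, if the wrist force passes 120 N, or if a joint passes its speed limit or range.

## Working session

There is one attempt and no reset: what is moved stays moved. The work goes in short steps, Python scripts to look and compute and a tool call to move; the robot and the scene stay as the last step left them, time stands still between calls to the robot, and variables do not carry over. Pictures are saved under pics/ and viewed, and the job is handed in when it is done.

Besides the shell and the picture viewer there is one more tool, called after ">>>" as a command line: name --argument value ..., lists and objects as JSON in quotes. step_arm: Moves the arm, as the interface text tells. Its arguments: {"type":"object","properties":{"deltas":{"type":"array","items":{"type":"object","properties":{"translation":{"type":"array","items":{"type":"number"}},"rot":{"type":"array","items":{"type":"number"}}}}},"grip":{"type":"number"},"squeeze":{"type":"number"}},"required":["deltas"]}

```bash
ls; mkdir -p pics; python3 - <<'E'
from rig import readout, imaging
import cv2, pickle
s=readout.sense(); print(s)
for n in ("scene","top"):
    f=imaging.grab_frame(n); print(n,f["camera_matrix"],f["world_to_cam"],[k for k in f])
    pickle.dump(f,open(f"{n}0.pkl","wb"))
    cv2.imwrite(f"pics/{n}0.png",cv2.resize(f["image"][:,:,::-1],(800,600),interpolation=cv2.INTER_CUBIC))
E
```

```text
pics
{'clock': 0.0, 'qpos': array([ 1.12958354e+00,  3.53644686e-01,  1.63416644e+00,  2.53112390e-05,
        1.15518198e+00, -2.37126590e-03]), 'qvel': array([0.00043531, 0.00129181, 0.00156793, 0.00177645, 0.00142779,
       0.00015209]), 'joint_efforts': array([-7.11673074e-04, -6.05251479e+01, -3.42073953e+01, -1.81674013e-04,
        9.23661108e-03,  1.61957743e-06]), 'eef_pos': array([265.43195407, 565.5644693 , 403.94984424]), 'tcp_rot': array([-3.14019225e+00, -2.64629118e-05,  2.70274087e+00]), 'contact_force': array([ 0.22418886, -0.41198501,  0.18015776]), 'wrist_torque': array([ 0.02989281,  0.02728205, -0.01076367]), 'opening': 0.9988455027523676}
scene [[454.07236434   0.         254.98444188]
 [  0.         454.07236434 192.53406476]
 [  0.           0.           1.        ]] [[ 7.45741861e-01  6.66231971e-01 -2.00947437e-03 -3.32953861e+02]
 [-5.76373340e-01  6.46666195e-01  4.99616458e-01  2.49271338e+02]
 [ 3.34159917e-01 -3.71426700e-01  8.66244398e-01 -1.54641590e+03]
 [ 0.00000000e+00  0.00000000e+00  0.00000000e+00  1.00000000e+00]] ['image', 'camera_matrix', 'world_to_cam']
top [[468.44690466   0.         256.59287791]
 [  0.         468.44690466 190.18422837]
 [  0.           0.           1.        ]] [[ 1.85639801e-02 -9.99779890e-01 -9.77501897e-03 -1.66205009e+01]
 [ 9.80707280e-01  1.63052374e-02  1.94800847e-01 -4.56225562e+02]
 [-1.94598585e-01 -1.32027113e-02  9.80794106e-01 -1.49711030e+03]
 [ 0.00000000e+00  0.00000000e+00  0.00000000e+00  1.00000000e+00]] ['image', 'camera_matrix', 'world_to_cam']
```

View pics/scene0.png

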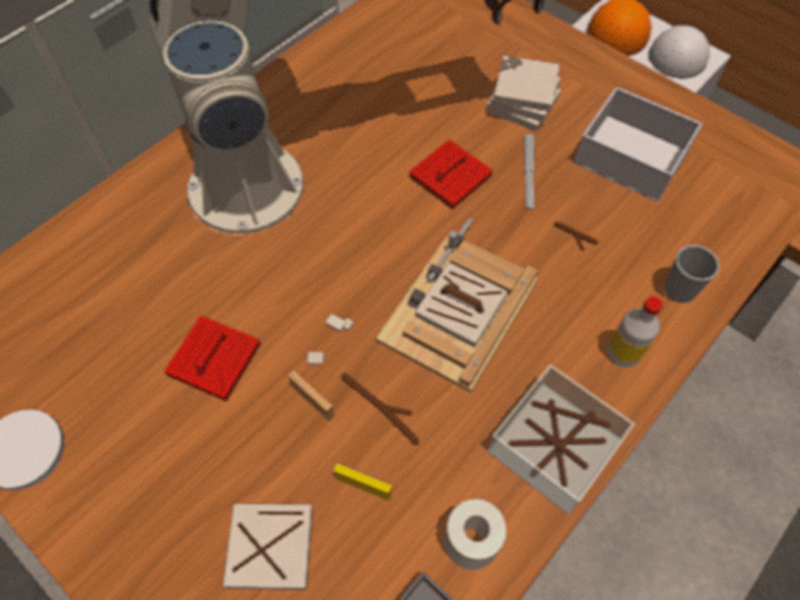

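View pics/top0.png

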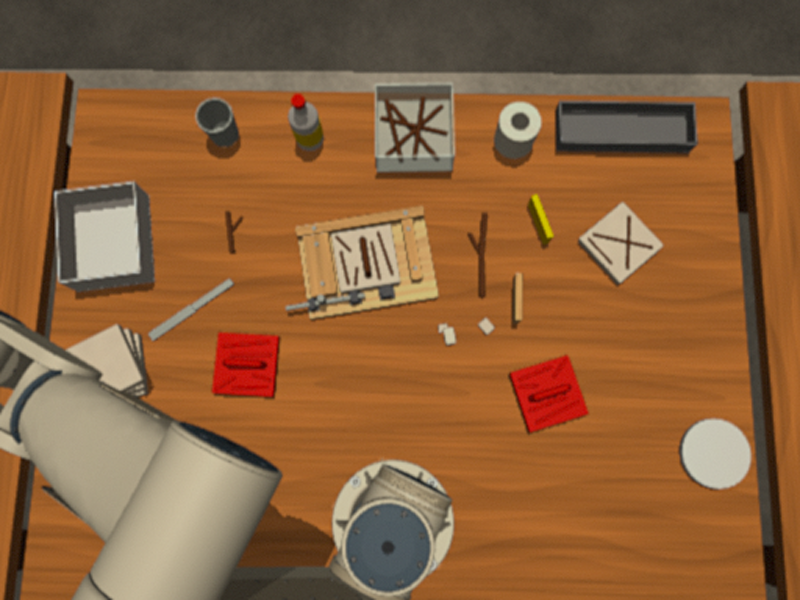

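The top view shows the jig at (365,262), the wooden spacer at (517,298), its yellow look-alike at (541,218) and the red tiles at (246,365) and (548,393). Next I'll take close crops.

```bash
cat > h.py <<'E'
import numpy as np, cv2, pickle
from scipy.spatial.transform import Rotation as R
def proj(f,P):
    P=np.atleast_2d(P).astype(float); W=f["world_to_cam"]; c=P@W[:3,:3].T+W[:3,3]
    q=np.c_[c[:,0],-c[:,1],-c[:,2]]; u=q@f["camera_matrix"].T
    return u[:,:2]/u[:,2:]
def back(f,uv,z):
    uv=np.atleast_2d(uv).astype(float); W=f["world_to_cam"]; Rm,t=W[:3,:3],W[:3,3]
    d=np.c_[uv,np.ones(len(uv))]@np.linalg.inv(f["camera_matrix"]).T
    d=np.c_[d[:,0],-d[:,1],-d[:,2]]@Rm; C=-Rm.T@t
    return C+d*((z-C[2])/d[:,2:])
def crop(f,x0,y0,x1,y1,s,name,segs=()):
    im=cv2.resize(f["image"][y0:y1,x0:x1,::-1],None,fx=s,fy=s,interpolation=cv2.INTER_CUBIC)
    for a,b,c in segs:
        p=(proj(f,np.array([a,b]))-[x0,y0]+.5)*s
        cv2.line(im,tuple(int(v*8) for v in p[0]),tuple(int(v*8) for v in p[1]),c,1,cv2.LINE_AA,3)
    cv2.imwrite("pics/"+name,im)
def load(n): return pickle.load(open(n+".pkl","rb"))
E
python3 - <<'E'
from h import *
f=load("top0"); crop(f,178,125,288,210,7,"t_jig.png"); crop(f,275,120,375,225,5,"t_sp.png")
f=load("scene0"); crop(f,235,135,350,250,5,"s_jig.png"); crop(f,170,190,280,330,4,"s_sp.png")
E
```

```text
(no output)
```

View pics/t_jig.png

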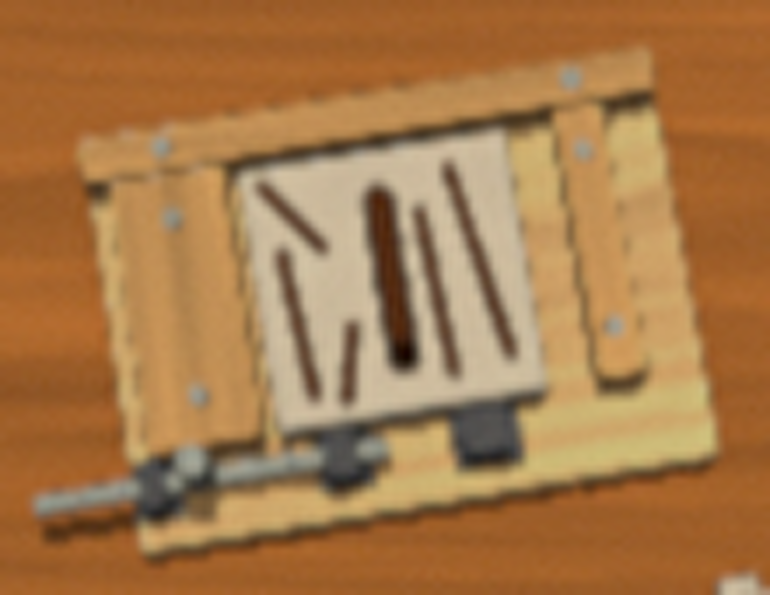

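View pics/s_jig.png

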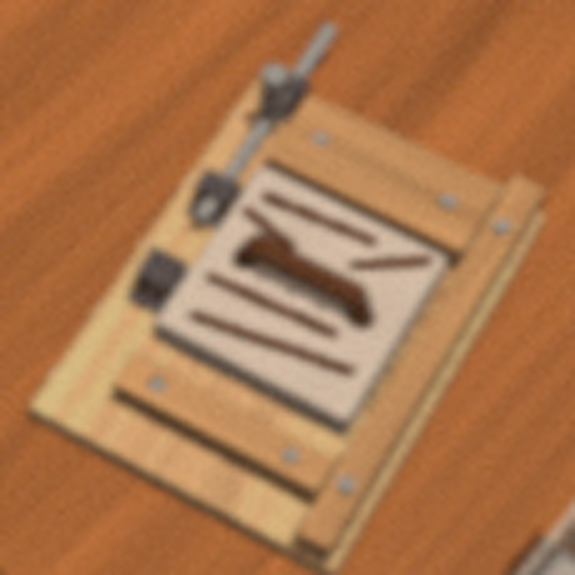

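View pics/t_sp.png

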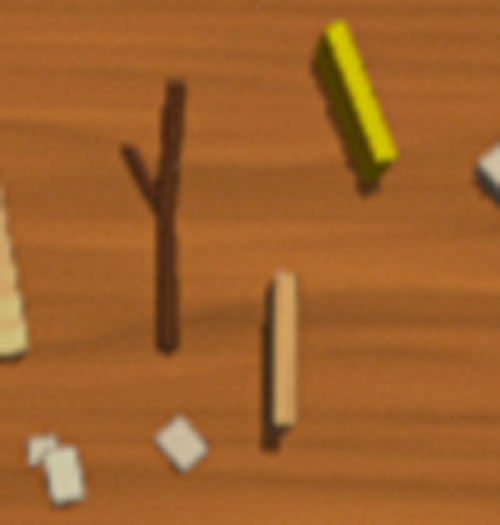

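View pics/s_sp.png

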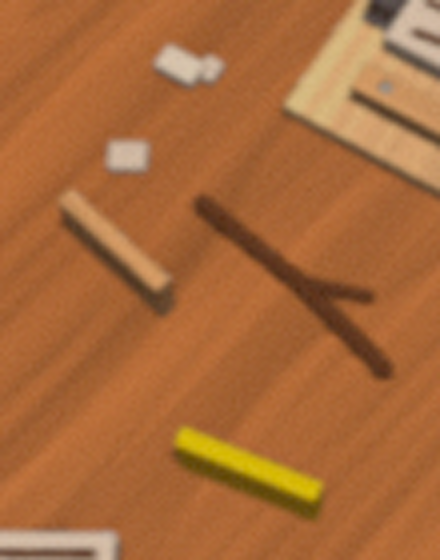

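```bash
cat > fit.py <<'E'
from h import *
from scipy.optimize import least_squares
T,S=load("top0"),load("scene0")
def px(u,o,s): return (np.array(u)+.5)/s-.5+np.array(o)
t=lambda *u: px(u,(178,125),7); s=lambda *u: px(u,(235,135),5)
def w(p,X): 
    c,n=np.cos(p[2]),np.sin(p[2]); X=np.array(X,float); return np.array([p[0]+c*X[0]-n*X[1],p[1]+n*X[0]+c*X[1],X[2]])
def obs(p):
    xn,xr,q=p[3:6]
    J=[(T,t(717,455),(xn,-140,18)),(T,t(143,545),(xn,140,18)),(T,t(80,142),(xn+205,140,43)),(T,t(650,50),(xn+205,-140,43)),
     (T,t(652,95),(73,-140,43)),(T,t(600,378),(xr,-88,43)),(T,t(645,368),(xr,-112,43)),(T,t(195,460),(-78,110-q,80)),
     (S,s(33,408),(xn,-140,18)),(S,s(115,388),(xr,-112,43)),(S,s(140,352),(xr,-88,43)),(S,s(275,72),(-78,110-q,80)),(S,s(545,192),(xn+205,140,43))]
    K=[(T,t(547,388),(-65,-65,43)),(T,t(285,432),(-65,65,43)),(T,t(238,172),(65,65,43)),(T,t(505,130),(65,-65,43)),
     (S,s(265,165),(-65,65,43)),(S,s(158,330),(-65,-65,43)),(S,s(345,425),(65,-65,43)),(S,s(450,262),(65,65,43))]
    r=[]
    for f,u,X in J: r.append(proj(f,w(p,X))[0]-u)
    for f,u,X in K: r.append(proj(f,w(p[6:9],X))[0]-u)
    return np.array(r)
p0=[650,0,.1,-107,-63,.01,650,0,.1]
r=least_squares(lambda p:obs(p).ravel(),p0,loss='soft_l1',x_scale=[10,10,.1,10,10,10,10,10,.1])
p=r.x; print(np.round(p,3)); print(np.round(obs(p),1).tolist())
c,n=np.cos(p[2]),np.sin(p[2]); d=p[6:8]-p[:2]; print("tile in jig",c*d[0]+n*d[1],-n*d[0]+c*d[1],p[8]-p[2])
np.save("p.npy",p)
# spacer corners on top z=55
t2=lambda *u: px(u,(275,120),5); s2=lambda *u: px(u,(170,190),4)
sp=[(T,t2(274,274),(50,7,55)),(T,t2(297,274),(50,-7,55)),(T,t2(295,426),(-50,-7,55)),(T,t2(271,426),(-50,7,55)),
(S,s2(63,208),(-50,-7,55)),(S,s2(73,190),(-50,7,55)),(S,s2(171,283),(50,7,55)),(S,s2(161,295),(50,-7,55))]
fo=lambda q:np.array([proj(f,w(q,X))[0]-u for f,u,X in sp])
r=least_squares(lambda q:fo(q).ravel(),[550,-260,0],x_scale=[10,10,.1]); print("spacer",r.x,np.round(fo(r.x),1).tolist()); np.save("sp.npy",r.x)
def box(q,x0,x1,y0,y1,z,c):
    P=[w(q,(x,y,z)) for x,y in((x0,y0),(x1,y0),(x1,y1),(x0,y1))]; return [(P[i],P[(i+1)%4],c) for i in range(4)]
xn,xr,q=p[3:6]
g=box(p,xn,xn+205,-140,140,18,(0,255,0))+box(p,xr,73,-112,-88,43,(255,0,0))+box(p,xr,73,72,128,43,(255,0,0))+box(p[6:],-65,65,-65,65,43,(0,0,255))+box(p[6:],-32,32,-8,8,71,(255,255,0))+box(p,73,xn+205,-140,140,43,(0,255,255))
g+=[(w(p,(-78,110-q,0)),w(p,(-78,110-q,80)),(255,0,255))]
crop(T,178,125,288,210,7,"t_ov.png",g); crop(S,235,135,350,250,5,"s_ov.png",g)
g=box(r.x,-50,50,-7,7,55,(255,0,0))
crop(T,300,160,350,220,6,"t_spo.png",g); crop(S,175,225,225,275,6,"s_spo.png",g)
a=cv2.imread("pics/t_spo.png");b=cv2.imread("pics/s_spo.png");b=cv2.resize(b,(300,360));cv2.imwrite("pics/spo.png",np.hstack([a,b]))
E
python3 fit.py
```

```text
[ 5.42076e+02  6.81460e+01  1.84000e-01 -1.05176e+02 -5.97280e+01
  5.80800e+00  5.45592e+02  6.82830e+01  1.81000e-01]
[[0.6, 0.3], [-0.1, 1.1], [-0.6, -1.7], [-0.1, -2.0], [1.0, -0.9], [-0.2, -0.9], [0.5, -0.7], [-0.2, 0.0], [-1.7, -1.1], [-0.0, -1.2], [-0.8, -0.2], [-0.6, -0.1], [1.3, -0.6], [0.7, -0.7], [-0.7, -0.6], [0.4, -0.9], [0.5, -1.0], [-0.9, -0.4], [-1.1, -1.8], [0.3, -0.4], [-0.1, -0.9]]
tile in jig 3.482146518070639 -0.5096815333988509 -0.002794129743808077
spacer [ 4.65030315e+02 -2.54917349e+02 -2.32044190e-02] [[0.6, -1.1], [0.3, -1.0], [0.4, -1.4], [0.9, -1.6], [-1.3, -2.0], [-0.1, -0.9], [0.4, -1.2], [-0.8, -0.6]]
```

```bash
sleep 1
```

```text
(no output)
```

View pics/t_ov.png

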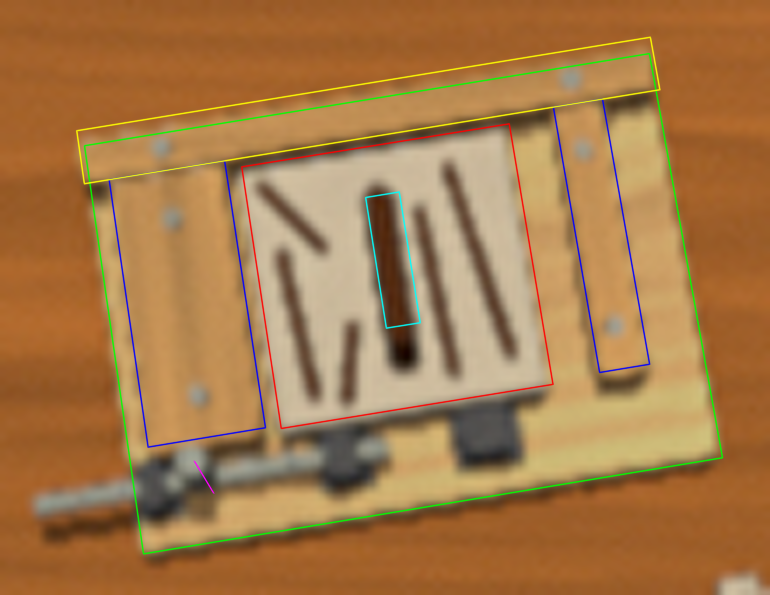

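View pics/s_ov.png

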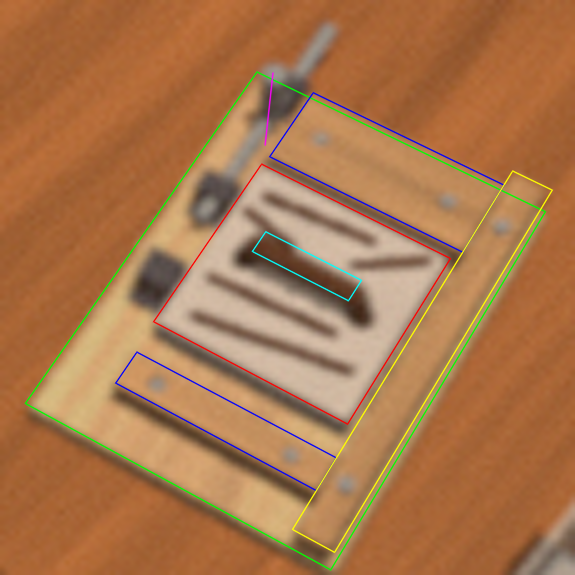

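View pics/spo.png

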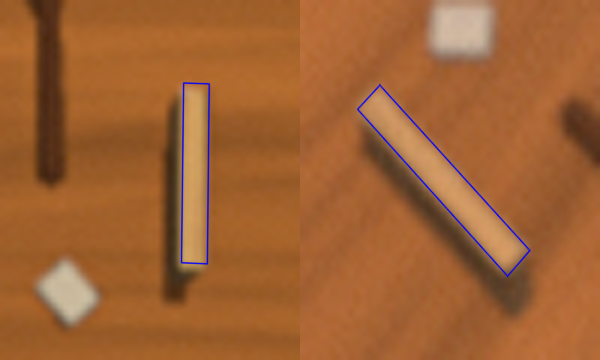

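In both views the overlays match the scene apart from a shared shift of about 1 px.

**Candidates**
- **Tile:** the white one with the bridge in the jig at top (365,255). Not the red ones at (246,365) and (548,393), nor the relief tile at (621,243).
- **Spacer:** the plain wooden batten at top (517,298). Not the yellow one at (541,218).
- **Gap:** the thin rail is on the right (-y), so the wide gap is there.

The close crops confirm these choices. Next I'll refit with a pixel offset for each camera and plan the move to the knob.

```bash
cat >> h.py <<'E'
import json
def pose(j,X):
    c,n=np.cos(j[2]),np.sin(j[2]); return np.array([j[0]+c*X[0]-n*X[1],j[1]+n*X[0]+c*X[1]])
def delta(tgt,yaw,cmd):
    """cmd=(x,y,z,yaw) tool down. returns translation cm in tool axes, rot z"""
    c,n=np.cos(cmd[3]),np.sin(cmd[3]); d=np.array(tgt)-cmd[:3]
    t=np.array([c*d[0]+n*d[1], n*d[0]-c*d[1], -d[2]])/10
    dy=(yaw-cmd[3]+np.pi)%(2*np.pi)-np.pi
    return np.round(t,2),round(-dy,3)
def apply(t,rz,cmd):
    c,n=np.cos(cmd[3]),np.sin(cmd[3]); t=np.array(t)*10
    return np.array([cmd[0]+c*t[0]+n*t[1],cmd[1]+n*t[0]-c*t[1],cmd[2]-t[2],cmd[3]-rz])
E
python3 - <<'E'
import re
s=open('fit.py').read()
s=s[:s.index("# spacer corners")]
exec(s.replace("p=r.x; print","p=r.x; 0 and print"))
t2=lambda *u: px(u,(275,120),5); s2=lambda *u: px(u,(170,190),4)
sp=[(T,t2(274,274),(50,7,55)),(T,t2(297,274),(50,-7,55)),(T,t2(295,426),(-50,-7,55)),(T,t2(271,426),(-50,7,55)),
(S,s2(63,208),(-50,-7,55)),(S,s2(73,190),(-50,7,55)),(S,s2(171,283),(50,7,55)),(S,s2(161,295),(50,-7,55))]
fo=lambda q:np.array([proj(f,w(q,X))[0]-u for f,u,X in sp])
isT=[1]*8+[0]*5+[1]*4+[0]*4
def F(P):
    a=obs(P[:9]); b=fo(P[9:12]); oT,oS=P[12:14],P[14:16]
    a=a+np.array([oT if k else oS for k in isT]); b=b+np.array([oT]*4+[oS]*4)
    return np.r_[a.ravel(),b.ravel(),.7*P[12:16]]
r=least_squares(F,np.r_[p,465,-255,0,0,0,0,0],loss='soft_l1',x_scale=[10,10,.1,10,10,10,10,10,.1,10,10,.1,1,1,1,1])
np.set_printoptions(suppress=True,precision=3)
print(r.x); print(np.round(r.fun[:-4].reshape(-1,2),1).tolist())
p=r.x;c,n=np.cos(p[2]),np.sin(p[2]); d=p[6:8]-p[:2]; print("tile in jig",c*d[0]+n*d[1],-n*d[0]+c*d[1],p[8]-p[2])
np.save("P.npy",p)
cmd=np.array([265.533,565.793,404.681,2.7024]); k=pose(p[:3],(-78,145)); print(k, delta([*k,300],p[2],cmd))
E
```

```text
[[0.6, 0.3], [-0.1, 1.1], [-0.6, -1.7], [-0.1, -2.0], [1.0, -0.9], [-0.2, -0.9], [0.5, -0.7], [-0.2, 0.0], [-1.7, -1.1], [-0.0, -1.2], [-0.8, -0.2], [-0.6, -0.1], [1.3, -0.6], [0.7, -0.7], [-0.7, -0.6], [0.4, -0.9], [0.5, -1.0], [-0.9, -0.4], [-1.1, -1.8], [0.3, -0.4], [-0.1, -0.9]]
tile in jig 3.482146518070639 -0.5096815333988509 -0.002794129743808077
[ 543.911   68.192    0.188 -105.923  -60.986    5.675  546.664   68.212
    0.183  465.623 -254.815   -0.024   -0.287    1.146    0.221    0.596]
[[0.5, 0.9], [-0.2, 2.1], [-0.9, -0.8], [-0.5, -1.3], [0.6, -0.4], [-0.4, -0.1], [0.3, 0.2], [-0.4, 0.7], [-1.2, -0.1], [0.4, -0.3], [-0.4, 0.7], [-0.0, 0.8], [1.7, 0.1], [0.5, 0.1], [-0.9, 0.2], [0.1, 0.0], [0.2, -0.2], [-0.4, 0.5], [-0.6, -1.0], [0.9, 0.5], [0.4, -0.1], [0.3, -0.2], [-0.0, -0.0], [0.1, -0.4], [0.6, -0.6], [-0.9, -1.3], [0.3, -0.2], [0.8, -0.4], [-0.4, 0.1]]
tile in jig 2.708019076645574 -0.494984046971934 -0.004510441068322019
[440.209 196.078] (array([-31.53, -26.04,  10.47]), np.float64(2.515))
```

>>> step_arm --deltas '[{"translation": [-4,-3.3,0],"rot": [0,0,0.16]},{"translation": [-8,-6.6,0],"rot": [0,0,0.32]},{"translation": [-12,-9.9,0],"rot": [0,0,0.48]},{"translation": [-16,-13.2,0],"rot": [0,0,0.64]},{"translation": [-20,-16.5,1],"rot": [0,0,0.8]},{"translation": [-24,-19.8,2],"rot": [0,0,0.96]},{"translation": [-28,-23.1,4],"rot": [0,0,1.12]},{"translation": [-31.5,-26,6],"rot": [0,0,1.28]}]' --grip 255 --squeeze 40

```text
clock: 1.1
eef_pos: [440.7, 194.9, 344.2]
tcp_rot: [3.141, -0.0, 1.417]
contact_force: [-0.0, -0.4, -0.4]
opening: -0.0
```

>>> step_arm --deltas '[{"translation": [0,0,0],"rot": [0,0,0.16]},{"translation": [0,0,0],"rot": [0,0,0.32]},{"translation": [0,0,0],"rot": [0,0,0.48]},{"translation": [0,0,0],"rot": [0,0,0.64]},{"translation": [0,0,0],"rot": [0,0,0.8]},{"translation": [0,0,0],"rot": [0,0,0.96]},{"translation": [0,0,0],"rot": [0,0,1.12]},{"translation": [0,0,0],"rot": [0,0,1.233]}]'

```text
clock: 2.1
eef_pos: [440.1, 196.5, 344.4]
tcp_rot: [3.141, 0.001, 0.185]
contact_force: [0.4, -0.8, -0.4]
opening: 0.002
```

>>> step_arm --deltas '[{"translation": [0,0,4],"rot": [0,0,0]},{"translation": [0,0,8],"rot": [0,0,0]},{"translation": [0,0,11.3],"rot": [0,0,0]},{"translation": [0,0,11.3],"rot": [0,0,0]}]'

```text
clock: 2.6
eef_pos: [439.1, 196.1, 229.7]
tcp_rot: [3.14, 0.005, 0.19]
contact_force: [-0.3, -0.0, 0.9]
opening: -0.003
```

```bash
cat > snap.py <<'E'
import sys,pickle
from h import *
from rig import imaging,readout
s=readout.sense(); print({k:np.round(s[k],3) for k in("clock","qpos","eef_pos","tcp_rot","contact_force","opening")})
n=sys.argv[1]
ims=[]
for c,b in(("top",(185,115,355,215)),("scene",(220,110,345,255))):
    f=imaging.grab_frame(c); pickle.dump(f,open(f"{c}{n}.pkl","wb"))
tb=eval(sys.argv[2]) if len(sys.argv)>2 else (178,125,288,210); sb=eval(sys.argv[3]) if len(sys.argv)>3 else (235,115,345,250)
crop(load("top"+n),*tb,550/(tb[2]-tb[0]) //1,f"t{n}.png"); crop(load("scene"+n),*sb,580/(sb[3]-sb[1])//1,f"s{n}.png")
E
python3 snap.py 1
```

```text
{'clock': np.float64(2.6), 'qpos': array([0.417, 0.389, 2.07 , 0.   , 0.687, 1.798]), 'eef_pos': array([439.136, 196.099, 229.748]), 'tcp_rot': array([3.14 , 0.005, 0.19 ]), 'contact_force': array([-0.32 , -0.021,  0.869]), 'opening': np.float64(-0.003)}
```

View pics/t1.png

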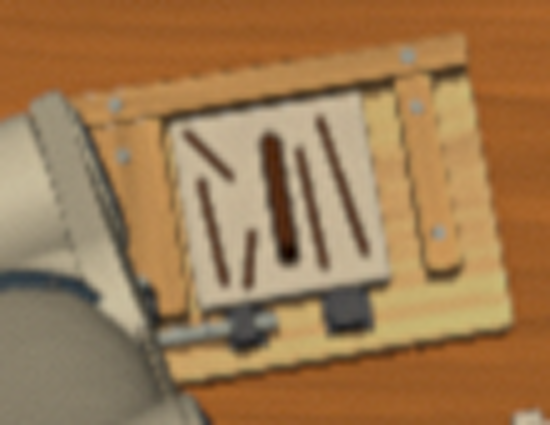

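View pics/s1.png

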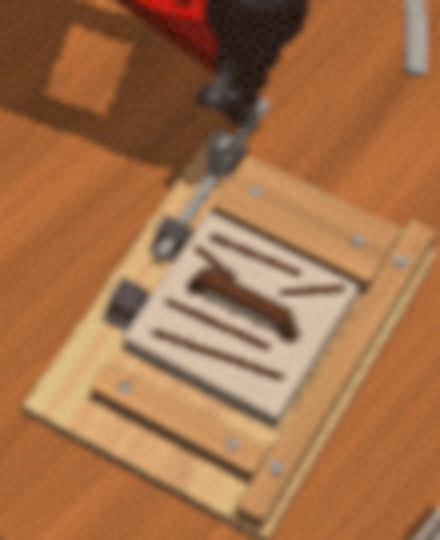

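```bash
python3 - <<'E'
from h import *
f=load("scene1"); P=np.load("P.npy")
k=pose(P[:3],(-78,110-P[5])); k0=pose(P[:3],(-78,160));k1=pose(P[:3],(-78,40))
x=np.array([np.cos(.19),np.sin(.19),0]);c=np.array([439.1,196.1,56.7])
g=[(c-11*x,c+11*x,(0,255,0)),(c,c+[0,0,60],(0,255,0)),(np.r_[k,34],np.r_[k,80],(255,0,255)),(np.r_[k0,34],np.r_[k1,34],(255,255,0))]
crop(f,265,120,315,180,10,"s1z.png",g)
E
```

```text
(no output)
```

View pics/s1z.png

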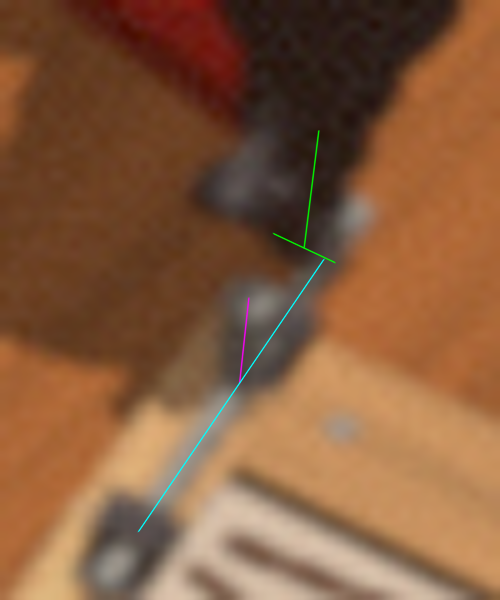

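>>> step_arm --deltas '[{"translation": [0,0.5,0],"rot": [0,0,0]},{"translation": [0,1,0],"rot": [0,0,0]},{"translation": [0,1.5,0],"rot": [0,0,0]},{"translation": [0,2,0],"rot": [0,0,0]}]'

```text
clock: 3.2
eef_pos: [444.2, 176.6, 232.0]
tcp_rot: [-3.141, -0.001, 0.189]
contact_force: [-0.0, 1.2, 2.4]
opening: 0.0
```

>>> step_arm --deltas '[{"translation": [0,0.5,0],"rot": [0,0,0]},{"translation": [0,1,0],"rot": [0,0,0]},{"translation": [0,1.5,0],"rot": [0,0,0]},{"translation": [0,2,0],"rot": [0,0,0]}]'

```text
clock: 3.7
eef_pos: [447.9, 157.0, 231.7]
tcp_rot: [-3.142, -0.0, 0.19]
contact_force: [0.4, 2.3, 1.1]
opening: 0.001
```

>>> step_arm --deltas '[{"translation": [0,0.4,0],"rot": [0,0,0]},{"translation": [0,0.8,0],"rot": [0,0,0]},{"translation": [0,1.2,0],"rot": [0,0,0]},{"translation": [0,1.6,0],"rot": [0,0,0]}]'

```text
clock: 4.2
eef_pos: [450.9, 141.4, 231.7]
tcp_rot: [3.142, -0.0, 0.19]
contact_force: [0.3, 2.0, 1.4]
opening: 0.003
```

```bash
python3 snap.py 2
```

```text
{'clock': np.float64(4.2), 'qpos': array([ 0.301,  0.375,  2.089, -0.   ,  0.678,  1.682]), 'eef_pos': array([450.86 , 141.353, 231.691]), 'tcp_rot': array([ 3.142, -0.   ,  0.19 ]), 'contact_force': array([0.276, 2.045, 1.351]), 'opening': np.float64(0.003)}
```

View pics/s2.png

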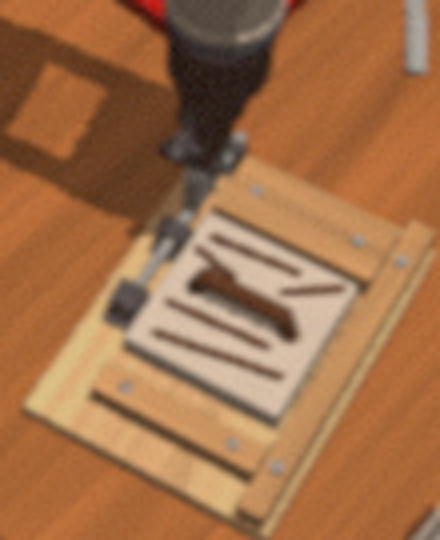

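The bolt is moving and its rod tip, at (145,275), is nearly at the keeper. I'll keep pushing until it reaches the stop.

>>> step_arm --deltas '[{"translation": [0,0.4,0],"rot": [0,0,0]},{"translation": [0,0.8,0],"rot": [0,0,0]},{"translation": [0,1.0,0],"rot": [0,0,0]},{"translation": [0,1.2,0],"rot": [0,0,0]}]'

```text
clock: 4.8
eef_pos: [452.9, 129.6, 231.6]
tcp_rot: [3.142, 0.0, 0.19]
contact_force: [-0.8, 0.8, -1.0]
opening: -0.003
```

>>> step_arm --deltas '[{"translation": [0,0.15,0],"rot": [0,0,0]},{"translation": [0,0.3,0],"rot": [0,0,0]},{"translation": [0,0.3,0],"rot": [0,0,0]}]'

```text
clock: 5.18
eef_pos: [453.3, 128.0, 231.6]
tcp_rot: [-3.139, 0.0, 0.188]
contact_force: [-4.0, 15.9, 0.2]
opening: -0.0
```

```bash
python3 snap.py 3; python3 - <<'E'
from h import *
P=np.load("P.npy");d=np.array([453.3,128])-P[:2];c,n=np.cos(P[2]),np.sin(P[2]);print(c*d[0]+n*d[1],-n*d[0]+c*d[1])
E
```

```text
{'clock': np.float64(5.175), 'qpos': array([0.271, 0.373, 2.092, 0.004, 0.677, 1.65 ]), 'eef_pos': array([453.27 , 127.983, 231.635]), 'tcp_rot': array([-3.139,  0.   ,  0.188]), 'contact_force': array([-3.988, 15.936,  0.206]), 'opening': np.float64(-0.0)}
-77.85073388635776 75.67458616882095
```

View pics/s3.png

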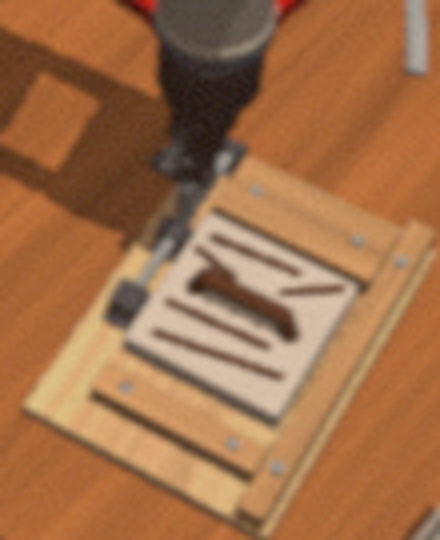

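View pics/t3.png

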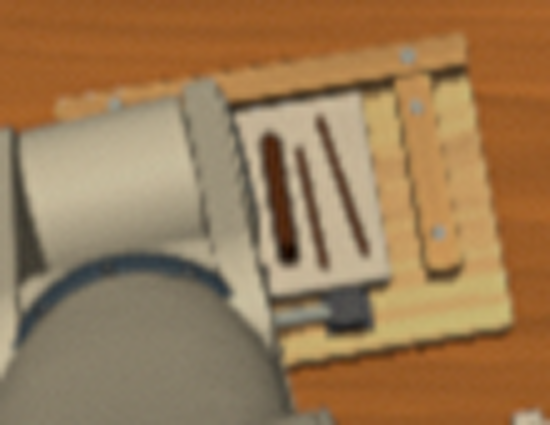

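>>> step_arm --deltas '[{"translation": [0,-1,0],"rot": [0,0,0]},{"translation": [0,-1.2,-4],"rot": [0,0,0]},{"translation": [0,-1.2,-9],"rot": [0,0,0]}]' --grip 100

```text
clock: 5.65
eef_pos: [450.9, 138.7, 321.9]
tcp_rot: [3.141, 0.003, 0.191]
contact_force: [1.3, 0.3, 0.8]
opening: 0.604
```

```bash
python3 - <<'E'
from h import *
from rig import readout
P=np.load("P.npy"); s=readout.sense(); cmd=np.r_[s["eef_pos"],s["tcp_rot"][2]]; print(cmd)
c=np.array([265.533,565.793,404.681,2.7024])
for t,r in(((-31.5,-26,6),1.28),((0,0,0),1.233),((0,0,11.3),0),((0,2,0),0),((0,2,0),0),((0,1.6,0),0),((0,1.2,0),0),((0,.3,0),0),((0,-1.2,-9),0)): c=apply(t,r,c)
print("cmd",c, "spacer",P[9:12]); np.save("cmd.npy",c)
print(delta([P[9],P[10],c[2]],P[11],c), c[2]-(45+155))
E
```

```text
[4.50900386e+02 1.38708495e+02 3.21871862e+02 1.90542326e-01]
cmd [4.51191605e+02 1.38582514e+02 3.21681000e+02 1.89400000e-01] spacer [ 4.65622681e+02 -2.54814632e+02 -2.36000605e-02]
(array([-5.99, 38.91, -0.  ]), np.float64(0.213)) 121.68099999999998
```

>>> step_arm --deltas '[{"translation": [-0.9,5.6,0],"rot": [0,0,0.03]},{"translation": [-1.8,11.2,0],"rot": [0,0,0.06]},{"translation": [-2.7,16.8,0],"rot": [0,0,0.09]},{"translation": [-3.6,22.4,0],"rot": [0,0,0.12]},{"translation": [-4.5,28,0],"rot": [0,0,0.15]},{"translation": [-5.4,33.6,2],"rot": [0,0,0.18]},{"translation": [-6,38.9,4],"rot": [0,0,0.213]},{"translation": [-6,38.9,5],"rot": [0,0,0.213]}]'

```text
clock: 6.65
eef_pos: [465.7, -257.9, 270.8]
tcp_rot: [3.141, -0.0, -0.027]
contact_force: [0.7, 0.1, -0.5]
opening: 0.607
```

```bash
python3 snap.py 4 "(290,140,360,230)" "(165,180,245,290)"; python3 - <<'E'
from h import *
f=load("top4"); crop(f,178,125,288,210,7,"t4j.png")
E
```

```text
{'clock': np.float64(6.65), 'qpos': array([-5.080e-01,  3.820e-01,  1.942e+00, -1.000e-03,  8.160e-01,
        1.090e+00]), 'eef_pos': array([ 465.696, -257.913,  270.773]), 'tcp_rot': array([ 3.141, -0.   , -0.027]), 'contact_force': array([ 0.683,  0.111, -0.54 ]), 'opening': np.float64(0.607)}
```

View pics/t4.png

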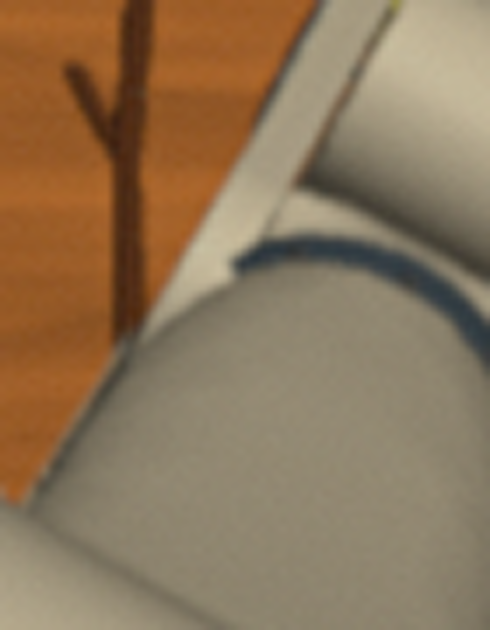

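View pics/s4.png

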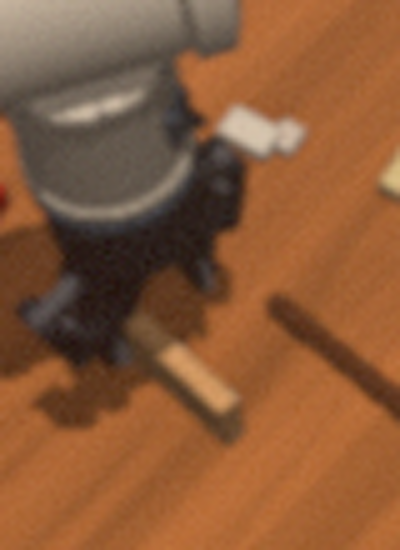

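View pics/t4j.png

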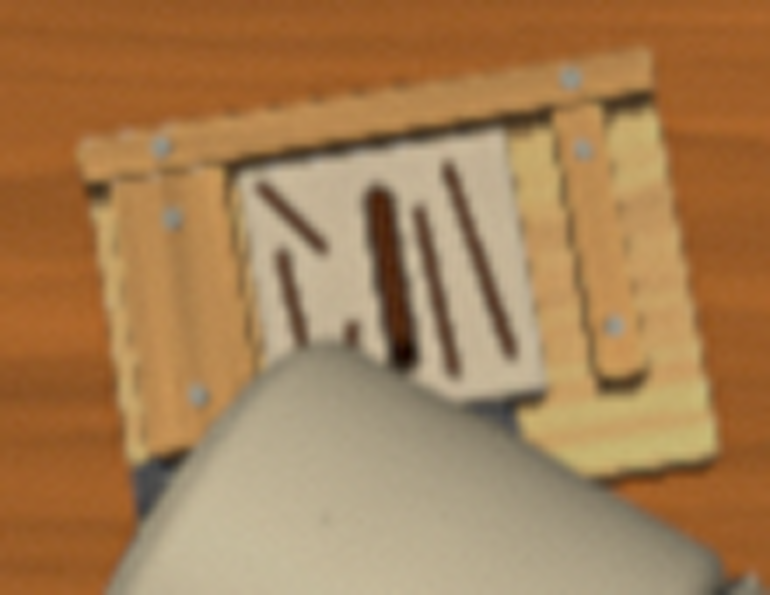

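The open jaws straddle the wooden batten at scene (190,375), so I'll go down and grip it.

>>> step_arm --deltas '[{"translation": [0,0,0],"rot": [0,0,0]},{"translation": [0,0,2.5],"rot": [0,0,0]},{"translation": [0,0,5],"rot": [0,0,0]},{"translation": [0,0,6.9],"rot": [0,0,0]},{"translation": [0,0,6.9],"rot": [0,0,0]}]'

```text
clock: 7.38
eef_pos: [465.7, -253.4, 202.4]
tcp_rot: [-3.141, 0.002, -0.021]
contact_force: [0.4, 0.1, 0.1]
opening: 0.61
```

>>> step_arm --deltas '[{"translation": [0,0,0],"rot": [0,0,0]},{"translation": [0,0,0],"rot": [0,0,0]},{"translation": [0,0,0],"rot": [0,0,0]},{"translation": [0,0,0],"rot": [0,0,0]},{"translation": [0,0,0],"rot": [0,0,0]}]' --grip 255 --squeeze 30

```text
clock: 8.0
eef_pos: [466.3, -254.8, 203.8]
tcp_rot: [3.141, -0.002, -0.023]
contact_force: [-0.4, 2.2, 8.0]
opening: 0.157
```

```bash
python3 - <<'E'
from h import *
P=np.load("P.npy"); c=np.load("cmd.npy")
for t,r in (((-6,38.9,5),.213),((0,0,6.9),0)): c=apply(t,r,c)
print(c); c=apply((0,0,-10),0,c); k=pose(P[:3],(5,-76.75)); print(k,delta([*k,c[2]],.186,c)); np.save("cmd.npy",c)
E
```

```text
[ 4.65501460e+02 -2.54757324e+02  2.02681000e+02 -2.36000000e-02]
[563.15407147  -6.27427734] (array([  9.18, -25.07,  -0.  ]), np.float64(-0.21))
```

>>> step_arm --deltas '[{"translation": [0,0,-2],"rot": [0,0,0]},{"translation": [0,0,-5],"rot": [0,0,0]},{"translation": [0,0,-8],"rot": [0,0,0]},{"translation": [0,0,-10],"rot": [0,0,0]}]'

```text
clock: 8.5
eef_pos: [466.0, -254.8, 304.5]
tcp_rot: [3.141, -0.002, -0.023]
contact_force: [0.5, 0.5, -0.8]
opening: 0.158
```

>>> step_arm --deltas '[{"translation": [1.7,-4.7,0],"rot": [0,0,-0.04]},{"translation": [3.4,-9.4,0],"rot": [0,0,-0.08]},{"translation": [5.1,-14.1,0],"rot": [0,0,-0.12]},{"translation": [6.8,-18.8,0],"rot": [0,0,-0.16]},{"translation": [8.4,-22.8,0],"rot": [0,0,-0.19]},{"translation": [9.2,-25.1,1],"rot": [0,0,-0.21]},{"translation": [9.2,-25.1,2.5],"rot": [0,0,-0.21]},{"translation": [9.2,-25.1,2.5],"rot": [0,0,-0.21]}]'

```text
clock: 9.5
eef_pos: [562.7, -6.3, 276.5]
tcp_rot: [-3.141, 0.003, 0.187]
contact_force: [-0.8, 0.5, -0.5]
opening: 0.156
```

```bash
python3 snap.py 5
```

```text
{'clock': np.float64(9.5), 'qpos': array([-0.014,  0.414,  1.872, -0.   ,  0.858,  1.371]), 'eef_pos': array([562.675,  -6.296, 276.451]), 'tcp_rot': array([-3.141e+00,  3.000e-03,  1.870e-01]), 'contact_force': array([-0.764,  0.538, -0.477]), 'opening': np.float64(0.156)}
```

View pics/t5.png

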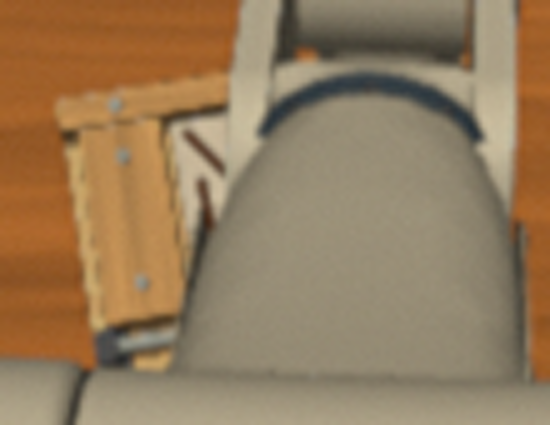

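View pics/s5.png

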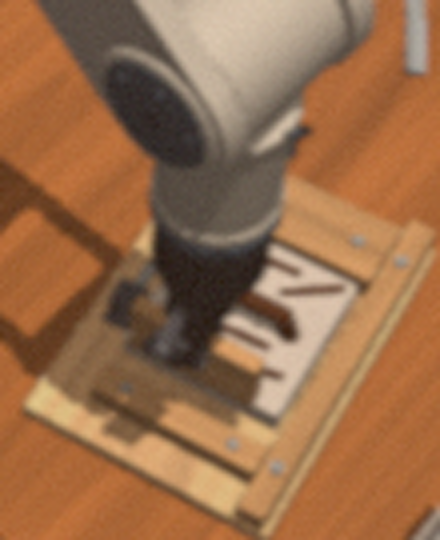

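```bash
cat > ov.py <<'E'
from h import *
import sys
def ov(fn,tcp,out,zb,box=(255,170,325,240),s=8,off=(0,0),P=None):
    f=load(fn); P=np.load("P.npy") if P is None else P
    f=dict(f); K=f["camera_matrix"].copy(); K[0,2]+=off[0]; K[1,2]+=off[1]; f["camera_matrix"]=K
    def B(j,x0,x1,y0,y1,z,c):
        C=[np.r_[pose(j,a),z] for a in((x0,y0),(x1,y0),(x1,y1),(x0,y1))]; return [(C[i],C[(i+1)%4],c) for i in range(4)]
    g=B(P[:3],-61,73,-112,-88,43,(255,0,0))+B(P[6:9],-65,65,-65,65,43,(0,0,255))
    j=(tcp[0],tcp[1],tcp[3]); g+=B(j,-50,50,-7,7,zb+55,(0,255,0))+B(j,-50,50,-7,7,zb,(0,255,255))
    for x in(-50,50):
        for y in(-7,7): q=pose(j,(x,y)); g.append((np.r_[q,zb],np.r_[q,zb+55],(0,255,0)))
    crop(f,*box,s,out,g)
E
python3 - <<'E'
from ov import *
ov("scene5",(562.7,-6.3,276.5,.187),"ov5.png",73.5,off=(.22,.6))
E
```

```text
(no output)
```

View pics/ov5.png

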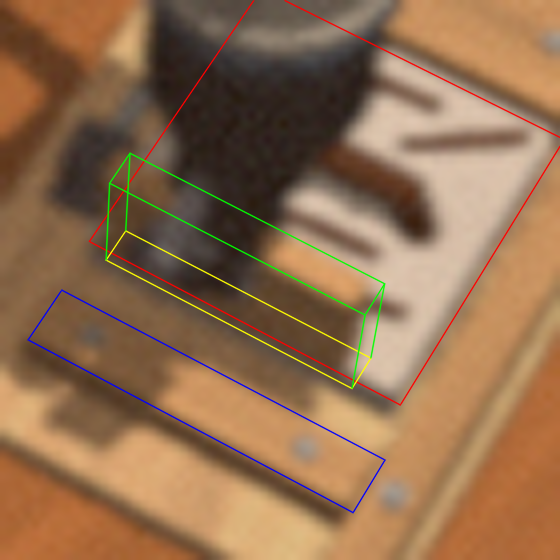

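>>> step_arm --deltas '[{"translation": [0,0,1.2],"rot": [0,0,0]},{"translation": [0,0,2.3],"rot": [0,0,0]},{"translation": [0,0,2.3],"rot": [0,0,0]}]'

```text
clock: 9.98
eef_pos: [563.1, -6.1, 253.5]
tcp_rot: [-3.141, 0.002, 0.186]
contact_force: [0.1, -0.4, -0.7]
opening: 0.151
```

```bash
python3 snap.py 6; python3 - <<'E'
from ov import *
ov("scene6",(563,-6.3,253.5,.186),"ov6.png",51,off=(.22,.6))
crop(load("scene6"),265,185,320,240,12,"z6.png")
E
```

```text
{'clock': np.float64(9.975), 'qpos': array([-0.014,  0.448,  1.884, -0.   ,  0.812,  1.371]), 'eef_pos': array([563.06 ,  -6.128, 253.451]), 'tcp_rot': array([-3.141e+00,  2.000e-03,  1.860e-01]), 'contact_force': array([ 0.129, -0.401, -0.674]), 'opening': np.float64(0.151)}
```

View pics/ov6.png

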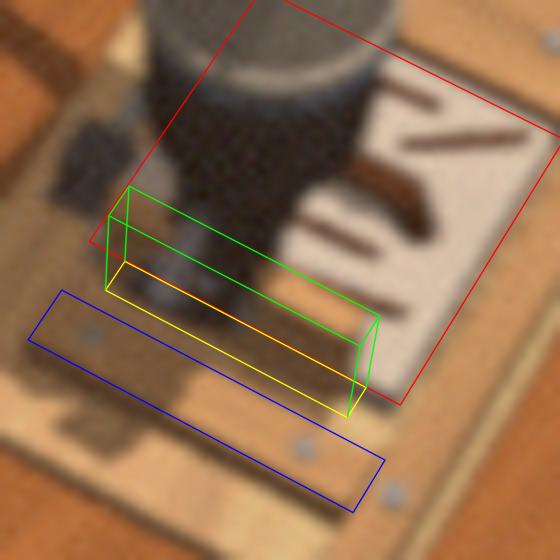

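View pics/z6.png

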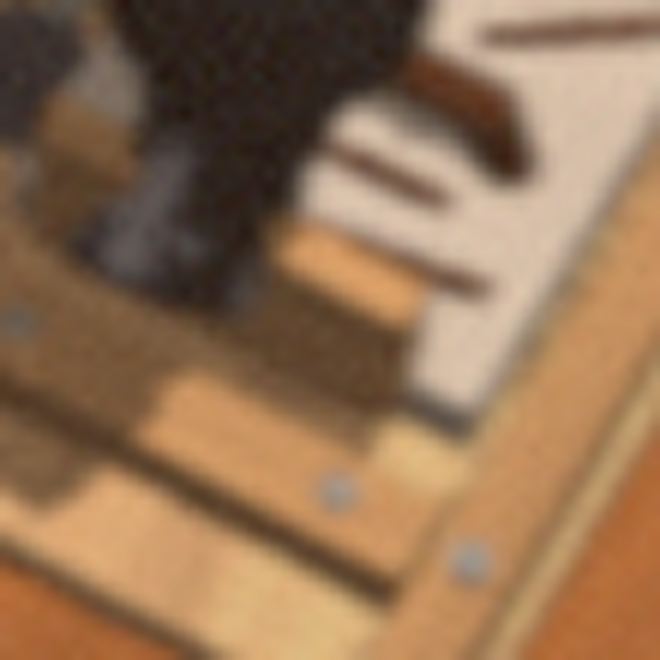

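```bash
python3 - <<'E'
from h import *
P=np.load("P.npy"); j=P[9:12]
def B(j,z,c):
    C=[np.r_[pose(j,a),z] for a in((-50,-7),(50,-7),(50,7),(-50,7))]; return [(C[i],C[(i+1)%4],c) for i in range(4)]
g=B(j,55,(0,255,0))+B(j,0,(0,255,255))+B(j,30,(255,0,0))
ims=[]
for n,b,o in(("scene0",(180,230,220,275),P[14:16]),("top0",(310,165,350,210),P[12:14])):
    f=dict(load(n)); K=f["camera_matrix"].copy();K[:2,2]+=o;f["camera_matrix"]=K
    crop(f,*b,10,"a.png",g); a=cv2.imread("pics/a.png"); crop(f,*b,10,"a.png"); ims.append(np.vstack([a,cv2.imread("pics/a.png")])[:, :])
cv2.imwrite("pics/sp_full.png",cv2.resize(np.hstack(ims),(530,600)))
E
```

```text
(no output)
```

View pics/sp_full.png

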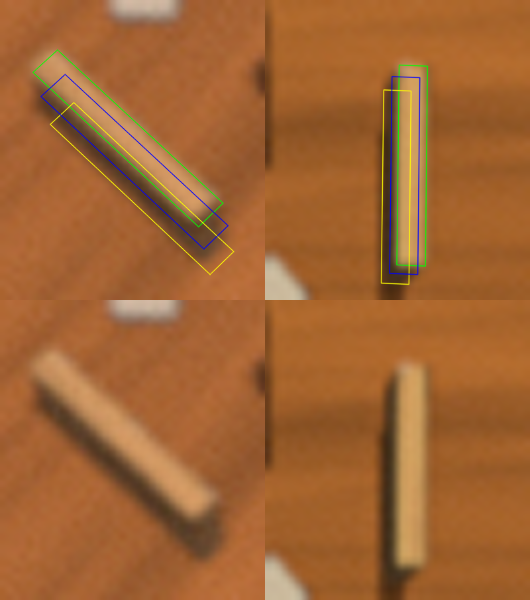

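```bash
python3 - <<'E'
from h import *
from scipy.optimize import least_squares
T,S=load("top0"),load("scene0");P=np.load("P.npy")
px=lambda u,o,s:(np.array(u)+.5)/s-.5+np.array(o)
t2=lambda *u: px(u,(275,120),5); s2=lambda *u: px(u,(170,190),4)
for lab,sp in (("sp",[(T,t2(274,274),(50,7)),(T,t2(297,274),(50,-7)),(T,t2(295,426),(-50,-7)),(T,t2(271,426),(-50,7)),
(S,s2(63,208),(-50,-7)),(S,s2(73,190),(-50,7)),(S,s2(171,283),(50,7)),(S,s2(161,295),(50,-7))]),):
  for o in (P[12:16],np.zeros(4)):
    fo=lambda q:np.array([proj(f,np.r_[pose(q,X),q[3]])[0]-u+(o[:2] if f is T else o[2:]) for f,u,X in sp])
    r=least_squares(lambda q:fo(q).ravel(),[465,-255,0,55],x_scale=[10,10,.1,10]); print(r.x,np.sqrt(np.mean(r.fun**2)))
E
```

```text
[ 4.65295982e+02 -2.54676032e+02 -2.22187324e-02  5.10629422e+01] 0.4458004142726999
[ 4.63584480e+02 -2.54205788e+02 -2.15915586e-02  4.29451251e+01] 0.4651913346938696
```

```bash
python3 - <<'E'
from h import *
f=load("scene0");S=f["image"].astype(int); P=np.load("P.npy"); j=P[9:12]
for x0 in(-20,0,20):
    print(x0,[ (z,y,np.round(proj(f,np.r_[pose(j,(x0,y)),z])[0]+P[14:16]*1,1).tolist()) for z,y in((55,7),(55,-7),(0,-7))])
for c in(193,199,204):
    print(c,[(r,S[r,c].sum()) for r in range(236,268)])
E
```

```text
-20 [(55, 7, [195.5, 243.7]), (55, -7, [191.8, 247.1]), (0, -7, [194.1, 254.7])]
0 [(55, 7, [200.5, 248.3]), (55, -7, [196.8, 251.7]), (0, -7, [198.9, 259.2])]
20 [(55, 7, [205.5, 252.9]), (55, -7, [201.8, 256.4]), (0, -7, [203.8, 263.8])]
193 [(236, np.int64(335)), (237, np.int64(315)), (238, np.int64(306)), (239, np.int64(299)), (240, np.int64(302)), (241, np.int64(351)), (242, np.int64(391)), (243, np.int64(450)), (244, np.int64(454)), (245, np.int64(460)), (246, np.int64(443)), (247, np.int64(404)), (248, np.int64(345)), (249, np.int64(262)), (250, np.int64(203)), (251, np.int64(178)), (252, np.int64(200)), (253, np.int64(236)), (254, np.int64(281)), (255, np.int64(314)), (256, np.int64(324)), (257, np.int64(334)), (258, np.int64(319)), (259, np.int64(326)), (260, np.int64(329)), (261, np.int64(334)), (262, np.int64(315)), (263, np.int64(313)), (264, np.int64(318)), (265, np.int64(307)), (266, np.int64(306)), (267, np.int64(314))]
199 [(236, np.int64(310)), (237, np.int64(322)), (238, np.int64(320)), (239, np.int64(316)), (240, np.int64(303)), (241, np.int64(308)), (242, np.int64
[... 566 characters left out ...]
6, np.int64(309)), (237, np.int64(300)), (238, np.int64(302)), (239, np.int64(315)), (240, np.int64(328)), (241, np.int64(323)), (242, np.int64(320)), (243, np.int64(314)), (244, np.int64(318)), (245, np.int64(311)), (246, np.int64(318)), (247, np.int64(324)), (248, np.int64(314)), (249, np.int64(319)), (250, np.int64(314)), (251, np.int64(343)), (252, np.int64(405)), (253, np.int64(440)), (254, np.int64(458)), (255, np.int64(458)), (256, np.int64(448)), (257, np.int64(419)), (258, np.int64(354)), (259, np.int64(264)), (260, np.int64(196)), (261, np.int64(169)), (262, np.int64(192)), (263, np.int64(238)), (264, np.int64(276)), (265, np.int64(294)), (266, np.int64(292)), (267, np.int64(286))]
```

```bash
python3 - <<'E'
from h import *
f=load("scene6");S=f["image"].astype(int); P=np.load("P.npy"); j=(563.06,-6.13,.186)
def line(j,y,z,u,X=(-50,60)):
    a=proj(f,np.array([np.r_[pose(j,(X[0],y)),z],np.r_[pose(j,(X[1],y)),z]]))+P[14:16]*1
    return round(float(np.interp(u,a[:,0],a[:,1])),1)
for u in(289,292,295,297):
    print(u,"sp",[line(j,y,z,u) for y,z in((7,106),(-7,106),(-7,51))],"tileedge",[line(P[6:9],-65,z,u,(-65,65)) for z in(43,18)],"rail",[line(P[:3],y,43,u,(-61,73)) for y in(-88,-112)])
    print([f"{r}:{S[r,u].sum()}" for r in range(196,234)])
E
```

```text
289 sp [202.2, 207.2, 216.9] tileedge [211.9, 216.1] rail [219.8, 228.4]
['196:114', '197:110', '198:149', '199:193', '200:222', '201:233', '202:270', '203:291', '204:324', '205:396', '206:416', '207:347', '208:256', '209:205', '210:206', '211:211', '212:219', '213:210', '214:210', '215:212', '216:231', '217:255', '218:279', '219:326', '220:399', '221:440', '222:444', '223:451', '224:450', '225:454', '226:452', '227:436', '228:363', '229:251', '230:218', '231:304', '232:430', '233:508']
292 sp [203.7, 208.8, 218.5] tileedge [213.5, 217.7] rail [221.4, 230.0]
['196:305', '197:279', '198:386', '199:523', '200:566', '201:576', '202:548', '203:457', '204:425', '205:469', '206:480', '207:469', '208:415', '209:312', '210:215', '211:193', '212:221', '213:219', '214:211', '215:218', '216:209', '217:211', '218:251', '219:277', '220:316', '221:364', '222:421', '223:436', '224:439', '225:442', '226:423', '227:417', '228:440', '229:414', '230:317', '231:225', '232:226', '233:352']
295 sp [205.3, 210.4, 220.1] tileedge [215.1, 219.3] rail [223.0, 231.6]
['196:548', '197:432', '198:274', '199:326'
[... 167 characters left out ...]
'215:213', '216:205', '217:215', '218:195', '219:239', '220:299', '221:339', '222:368', '223:428', '224:460', '225:466', '226:451', '227:441', '228:442', '229:460', '230:448', '231:374', '232:271', '233:199']
297 sp [206.3, 211.4, 221.1] tileedge [216.1, 220.4] rail [224.0, 232.7]
['196:534', '197:535', '198:431', '199:292', '200:337', '201:476', '202:568', '203:580', '204:540', '205:420', '206:339', '207:391', '208:466', '209:478', '210:457', '211:384', '212:256', '213:197', '214:197', '215:217', '216:227', '217:226', '218:217', '219:281', '220:402', '221:481', '222:510', '223:505', '224:483', '225:460', '226:448', '227:445', '228:446', '229:456', '230:465', '231:442', '232:383', '233:256']
```

```bash
python3 - <<'E'
from h import *
f=load("scene0");S=f["image"].astype(int); P=np.load("P.npy")
def line(j,y,z,u,X):
    a=proj(f,np.array([np.r_[pose(j,(X[0],y)),z],np.r_[pose(j,(X[1],y)),z]]))+P[14:16]*1
    return round(float(np.interp(u,a[:,0],a[:,1])),1)
for u in(275,280,285,290,295,298):
    print(u,"tileedge",[line(P[6:9],-65,z,u,(-65,65)) for z in(43,18)],"rail",[line(P[:3],y,43,u,(-61,73)) for y in(-88,-112)])
    print([f"{r}:{S[r,u].sum()}" for r in range(200,236)])
f=load("top0");S=f["image"].astype(int)
def lt(j,y,z,v,X):
    a=proj(f,np.array([np.r_[pose(j,(X[1],y)),z],np.r_[pose(j,(X[0],y)),z]]))+P[12:14]*1
    return round(float(np.interp(v,a[:,1],a[:,0])),1)
for v in(150,158,166,172):
    print(v,"tile",[lt(P[6:9],y,43,v,(-65,65)) for y in(65,-65)],"rail",[lt(P[:3],y,43,v,(-61,73)) for y in(72,-88,-112)])
    print([f"{c}:{S[v,c].sum()}" for c in range(208,222)]);print([f"{c}:{S[v,c].sum()}" for c in range(246,275)])
E
```

```text
275 tileedge [204.6, 208.7] rail [212.5, 221.0]
['200:494', '201:555', '202:551', '203:495', '204:377', '205:274', '206:242', '207:322', '208:428', '209:488', '210:493', '211:484', '212:462', '213:441', '214:430', '215:437', '216:442', '217:444', '218:453', '219:451', '220:400', '221:297', '222:218', '223:220', '224:336', '225:446', '226:486', '227:490', '228:491', '229:475', '230:480', '231:473', '232:477', '233:463', '234:409', '235:314']
280 tileedge [207.2, 211.4] rail [215.1, 223.6]
['200:292', '201:375', '202:500', '203:554', '204:545', '205:536', '206:472', '207:334', '208:246', '209:263', '210:356', '211:443', '212:471', '213:474', '214:464', '215:451', '216:440', '217:433', '218:436', '219:429', '220:441', '221:449', '222:433', '223:369', '224:269', '225:197', '226:241', '227:350', '228:423', '229:463', '230:453', '231:445', '232:448', '233:448', '234:444', '235:448']
285 tileedge [209.8, 214.0] rail [217.7, 226.3]
['200:510', '201:364', '202:287', '203:394', '204:513', '205:562', '206:563', '207:549', '208:527', '209:420', '210:308', '211:250', '212:291', '213:399', '214:46
[... 2973 characters left out ...]
259:440', '260:361', '261:341', '262:409', '263:438', '264:434', '265:430', '266:444', '267:435', '268:408', '269:437', '270:460', '271:459', '272:462', '273:467', '274:473']
172 tile [215.2, 254.8] rail [212.9, 261.8, 269.1]
['208:421', '209:425', '210:423', '211:420', '212:400', '213:321', '214:413', '215:454', '216:528', '217:552', '218:534', '219:436', '220:243', '221:291']
['246:546', '247:535', '248:437', '249:250', '250:251', '251:443', '252:537', '253:547', '254:517', '255:473', '256:465', '257:462', '258:468', '259:467', '260:454', '261:371', '262:334', '263:399', '264:415', '265:451', '266:464', '267:465', '268:441', '269:426', '270:458', '271:471', '272:473', '273:471', '274:474']
```

Column profiles match the model to about 0.5 px, which puts the spacer within about 1 mm of the middle of the gap. I'll lower it now.

>>> step_arm --deltas '[{"translation": [0,0,0.8],"rot": [0,0,0]},{"translation": [0,0,1.6],"rot": [0,0,0]},{"translation": [0,0,2.2],"rot": [0,0,0]},{"translation": [0,0,2.8],"rot": [0,0,0]},{"translation": [0,0,2.8],"rot": [0,0,0]}]'

```text
clock: 10.7
eef_pos: [563.4, -5.8, 226.1]
tcp_rot: [-3.141, 0.001, 0.187]
contact_force: [0.1, 0.1, 0.2]
opening: 0.158
```

>>> step_arm --deltas '[{"translation": [0,0,0.2],"rot": [0,0,0]},{"translation": [0,0,0.4],"rot": [0,0,0]},{"translation": [0,0,0.5],"rot": [0,0,0]},{"translation": [0,0,0.5],"rot": [0,0,0]}]'

```text
clock: 11.2
eef_pos: [563.6, -5.9, 221.8]
tcp_rot: [3.142, -0.0, 0.187]
contact_force: [-1.1, 0.3, 1.7]
opening: 0.154
```

>>> step_arm --deltas '[{"translation": [0,0,0.1],"rot": [0,0,0]},{"translation": [0,0,0.15],"rot": [0,0,0]},{"translation": [0,0,0.15],"rot": [0,0,0]}]'

```text
clock: 11.58
eef_pos: [563.6, -5.9, 221.8]
tcp_rot: [3.141, -0.0, 0.187]
contact_force: [-7.2, -0.9, 20.2]
opening: 0.157
```

>>> step_arm --deltas '[{"translation": [0,0,-0.15],"rot": [0,0,0]},{"translation": [0,0,-0.15],"rot": [0,0,0]}]'

```text
clock: 11.82
eef_pos: [563.7, -5.9, 221.8]
tcp_rot: [3.141, -0.0, 0.187]
contact_force: [-1.8, -0.8, 6.6]
opening: 0.154
```

>>> step_arm --deltas '[{"translation": [0,0,0],"rot": [0,0,0]},{"translation": [0,0,0],"rot": [0,0,0]},{"translation": [0,0,0],"rot": [0,0,0]}]' --grip 140

```text
clock: 12.2
eef_pos: [563.6, -5.9, 221.5]
tcp_rot: [-3.142, 0.0, 0.187]
contact_force: [0.4, 0.7, 1.2]
opening: 0.448
```

>>> step_arm --deltas '[{"translation": [0,0,-1.5],"rot": [0,0,0]},{"translation": [0,0,-4],"rot": [0,0,0]},{"translation": [0,0,-8],"rot": [0,0,0]},{"translation": [-4,0,-12],"rot": [0,0,0]},{"translation": [-9,-4,-12],"rot": [0,0,0]},{"translation": [-13,-8,-12],"rot": [0,0,0]},{"translation": [-15,-14,-12],"rot": [0,0,0]},{"translation": [-15,-19,-12],"rot": [0,0,0]}]'

```text
clock: 13.2
eef_pos: [379.1, 153.9, 342.8]
tcp_rot: [-3.141, -0.001, 0.186]
contact_force: [0.5, 0.1, 1.1]
opening: 0.451
```

```bash
python3 snap.py 7; python3 - <<'E'
from h import *
crop(load("top7"),178,125,288,210,7,"t7.png")
E
```

```text
{'clock': np.float64(13.2), 'qpos': array([0.382, 0.093, 2.133, 0.   , 0.915, 1.767]), 'eef_pos': array([379.062, 153.878, 342.825]), 'tcp_rot': array([-3.141e+00, -1.000e-03,  1.860e-01]), 'contact_force': array([0.467, 0.065, 1.051]), 'opening': np.float64(0.451)}
```

View pics/t7.png

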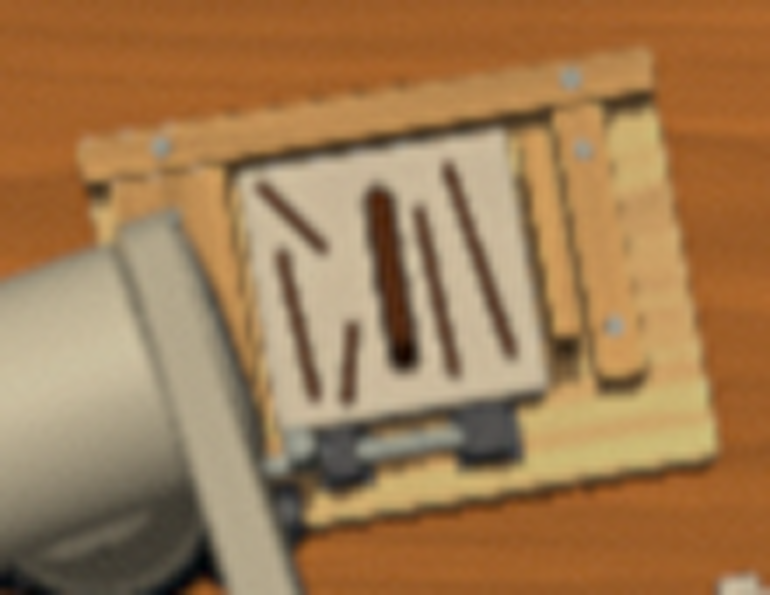

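View pics/s7.png

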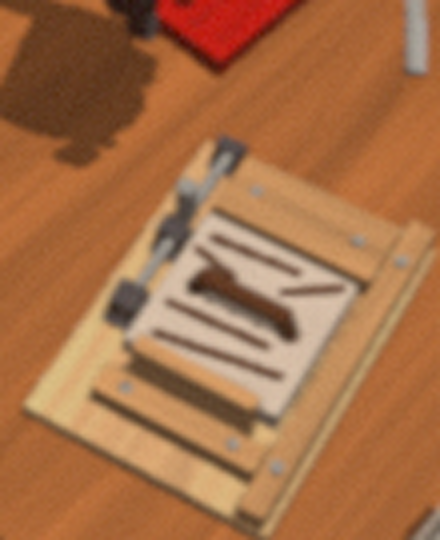

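The spacer stands upright in the right-hand gap, at top (548,240) and scene (195,375). The knob is now at top (298,440), beside the second strap, and the rod is in the keeper. I'll check the bolt value and the spacer numerically, then plan the grip on the bridge.

```bash
python3 - <<'E'
from h import *
P=np.load("P.npy"); c=np.load("cmd.npy")
for t,r in (((9.2,-25.1,2.5),-.21),((0,0,2.3),0),((0,0,2.8),0),((0,0,.5),0),((0,0,.15),0),((0,0,-.15),0),((-15,-19,-12),0)): c=apply(t,r,c)
print("cmd",c); np.save("cmd.npy",c)
px=lambda u,o,s:(np.array(u)+.5)/s-.5+np.array(o)
for n,u,o in(("top7",px((298,440),(178,125),7),P[12:14]),("scene7",px((188,185),(235,115),4),P[14:16])):
    k=back(load(n),u-o,80)[0]; d=k[:2]-P[:2]; cs,sn=np.cos(P[2]),np.sin(P[2]); print(n,"knob jig",cs*d[0]+sn*d[1],"q",110-(-sn*d[0]+cs*d[1]))
k=P[6:8]; print(k,delta([*k,c[2]],.187,c),delta([*k,223],.187,c))
E
```

```text
cmd [3.80785958e+02 1.52912187e+02 3.41681000e+02 1.86400000e-01]
top7 knob jig -74.72366823920696 q 55.572928252448875
scene7 knob jig -78.90189412701213 q 53.47941936622321
[546.66422883  68.21173292] (array([14.73, 11.4 , -0.  ]), np.float64(-0.001)) (array([14.73, 11.4 , 11.87]), np.float64(-0.001))
```

>>> step_arm --deltas '[{"translation": [4,3,0],"rot": [0,0,0]},{"translation": [8,6,0],"rot": [0,0,0]},{"translation": [12,9,0],"rot": [0,0,0]},{"translation": [14.7,11.4,0],"rot": [0,0,0]},{"translation": [14.7,11.4,3],"rot": [0,0,0]},{"translation": [14.7,11.4,6],"rot": [0,0,0]},{"translation": [14.7,11.4,7],"rot": [0,0,0]},{"translation": [14.7,11.4,7],"rot": [0,0,0]}]' --squeeze 30

```text
clock: 14.3
eef_pos: [546.6, 67.9, 271.9]
tcp_rot: [3.142, 0.001, 0.187]
contact_force: [-0.2, -0.8, 0.5]
opening: 0.448
```

```bash
python3 snap.py 8
```

```text
{'clock': np.float64(14.3), 'qpos': array([ 0.121,  0.405,  1.902, -0.   ,  0.836,  1.505]), 'eef_pos': array([546.597,  67.898, 271.883]), 'tcp_rot': array([3.142e+00, 1.000e-03, 1.870e-01]), 'contact_force': array([-0.226, -0.792,  0.497]), 'opening': np.float64(0.448)}
```

View pics/s8.png

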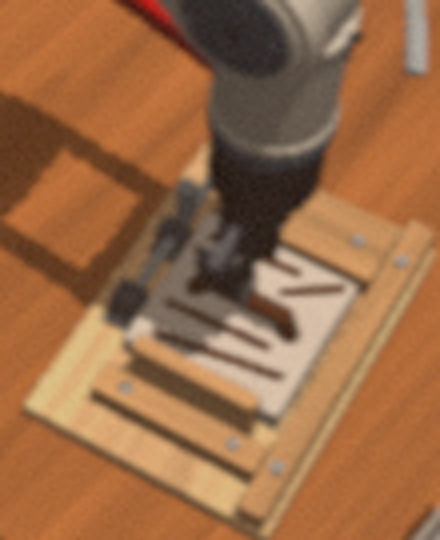

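The gripper is above the bridge at scene (235,285). I'll descend and close on it.

>>> step_arm --deltas '[{"translation": [0,0,1.5],"rot": [0,0,0]},{"translation": [0,0,3],"rot": [0,0,0]},{"translation": [0,0,4.2],"rot": [0,0,0]},{"translation": [0,0,4.8],"rot": [0,0,0]},{"translation": [0,0,4.8],"rot": [0,0,0]}]'

```text
clock: 15.02
eef_pos: [546.4, 68.2, 223.0]
tcp_rot: [-3.142, 0.001, 0.187]
contact_force: [0.6, -0.4, -1.1]
opening: 0.452
```

>>> step_arm --deltas '[{"translation": [0,0,0],"rot": [0,0,0]},{"translation": [0,0,0],"rot": [0,0,0]},{"translation": [0,0,0],"rot": [0,0,0]},{"translation": [0,0,0],"rot": [0,0,0]}]' --grip 255 --squeeze 30

```text
clock: 15.52
eef_pos: [546.8, 68.3, 224.1]
tcp_rot: [3.142, -0.001, 0.187]
contact_force: [-0.4, 0.0, 4.7]
opening: 0.171
```

>>> step_arm --deltas '[{"translation": [0,0.1,-0.03],"rot": [0,0,0]},{"translation": [0,0.2,-0.03],"rot": [0,0,0]},{"translation": [0,0.3,-0.03],"rot": [0,0,0]},{"translation": [0,0.4,-0.03],"rot": [0,0,0]},{"translation": [0,0.5,-0.03],"rot": [0,0,0]},{"translation": [0,0.6,-0.03],"rot": [0,0,0]},{"translation": [0,0.7,-0.03],"rot": [0,0,0]}]'

```text
clock: 16.4
eef_pos: [547.9, 61.4, 224.1]
tcp_rot: [-3.141, -0.0, 0.187]
contact_force: [-0.5, 5.3, 5.3]
opening: 0.17
```

>>> step_arm --deltas '[{"translation": [0,0.06,0],"rot": [0,0,0]},{"translation": [0,0.12,0],"rot": [0,0,0]},{"translation": [0,0.12,0],"rot": [0,0,0]}]'

```text
clock: 16.77
eef_pos: [548.2, 60.2, 224.1]
tcp_rot: [-3.141, -0.0, 0.187]
contact_force: [-1.0, 4.5, 4.3]
opening: 0.173
```

>>> step_arm --deltas '[{"translation": [0,0.06,0],"rot": [0,0,0]},{"translation": [0,0.1,0],"rot": [0,0,0]},{"translation": [0,0.1,0],"rot": [0,0,0]}]'

```text
clock: 17.15
eef_pos: [548.2, 59.7, 224.1]
tcp_rot: [-3.141, -0.0, 0.186]
contact_force: [-0.7, 9.5, 6.3]
opening: 0.174
```

```bash
python3 snap.py 9; python3 - <<'E'
from h import *
from rig import readout
print(readout.sense()["wrist_torque"],readout.sense()["contact_force"])
crop(load("scene9"),255,170,325,240,8,"z9.png")
E
```

```text
{'clock': np.float64(17.15), 'qpos': array([1.050e-01, 4.790e-01, 1.924e+00, 1.000e-03, 7.390e-01, 1.489e+00]), 'eef_pos': array([548.193,  59.663, 224.116]), 'tcp_rot': array([-3.141, -0.   ,  0.186]), 'contact_force': array([-0.733,  9.472,  6.293]), 'opening': np.float64(0.174)}
[ 1.36268666  0.3015466  -0.03452234] [-1.3886325   8.38672518  5.44922363]
```

View pics/z9.png

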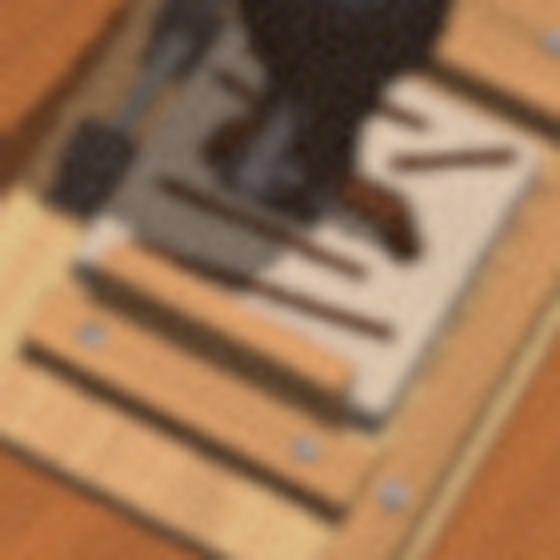

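View pics/t9.png

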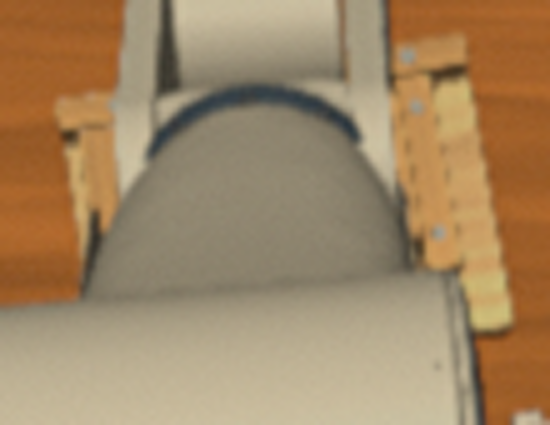

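>>> step_arm --deltas '[{"translation": [0,0.03,0],"rot": [0,0,0]},{"translation": [0,0.05,0],"rot": [0,0,0]},{"translation": [0,0.05,0],"rot": [0,0,0]},{"translation": [0,0.05,0],"rot": [0,0,0]}]'

```text
clock: 17.75
eef_pos: [548.2, 59.5, 224.1]
tcp_rot: [-3.14, 0.0, 0.186]
contact_force: [-2.9, 12.4, 7.3]
opening: 0.172
```

>>> step_arm --deltas '[{"translation": [0,-0.03,0],"rot": [0,0,0]},{"translation": [0,-0.03,0],"rot": [0,0,0]},{"translation": [0,-0.03,0],"rot": [0,0,0]},{"translation": [0,-0.03,0],"rot": [0,0,0]}]'

```text
clock: 18.25
eef_pos: [548.2, 59.6, 224.1]
tcp_rot: [-3.14, 0.0, 0.186]
contact_force: [-2.3, 10.7, 6.1]
opening: 0.172
```

```bash
python3 - <<'E'
from h import *
from rig import readout,imaging
r=[]
for i in range(6):
    s=readout.sense(); F=s["contact_force"]; r.append(-np.sin(.187)*F[0]+np.cos(.187)*F[1]); print(np.round(F,1),np.round(s["wrist_torque"],2),round(r[-1],1)); f=imaging.grab_frame("scene")
print(np.mean(r)); pickle.dump(f,open("sceneA.pkl","wb"))
S=f["image"].astype(int);P=np.load("P.npy")
def line(j,y,z,u,X):
    a=proj(f,np.array([np.r_[pose(j,(X[0],y)),z],np.r_[pose(j,(X[1],y)),z]]))+P[14:16]
    return round(float(np.interp(u,a[:,0],a[:,1])),1)
for u in(272,280,288,295):
    print(u,"expected sp top",[line(P[:3],y,73,u,(-45,65)) for y in(-74,-88)],"rail",line(P[:3],-88,43,u,(-61,73)),[f"{v}:{S[v,u].sum()}" for v in range(196,226)])
crop(f,260,185,310,235,12,"zA.png")
E
```

```text
[-2.3 10.7  6.1] [1.55 0.29 0.05] 11.0
[-1.6  9.3  5. ] [1.51 0.28 0.07] 9.4
[-2.  10.4  5.4] [1.56 0.3  0.05] 10.6
[-2.7  9.8  5.5] [1.54 0.33 0.06] 10.1
[-1.3  9.2  6. ] [1.53 0.24 0.09] 9.3
[-1.4 10.3  5.6] [1.57 0.31 0.07] 10.4
10.147208957312719
272 expected sp top [200.9, 205.8] rail 210.9 ['196:325', '197:327', '198:335', '199:326', '200:313', '201:392', '202:456', '203:462', '204:457', '205:384', '206:288', '207:208', '208:207', '209:217', '210:272', '211:373', '212:448', '213:456', '214:460', '215:455', '216:466', '217:477', '218:445', '219:354', '220:251', '221:205', '222:308', '223:422', '224:485', '225:513']
280 expected sp top [205.0, 210.0] rail 215.1 ['196:236', '197:297', '198:331', '199:332', '200:325', '201:310', '202:253', '203:179', '204:254', '205:373', '206:464', '207:467', '208:461', '209:407', '210:318', '211:238', '212:215', '213:211', '214:253', '215:353', '216:415', '217:461', '218:456', '219:460', '220:452', '221:466', '222:455', '223:384', '224:272', '225:212']
288 expected sp top [209.2, 214.2] rail 219.3 ['196:202', '197:223', '198:188', '199:208', '200:277', '201:321', '202:348', '203:421', '204:467', '205:369', '206:298', '207:401', '208:508', '209:515', '210:493', '211:482', '212:476', '213:416', '214:320', '215:232', '216:206', '217:204', '218:244', '219:330', '220:416', '221:448', '222:456', '223:448', '224:440', '225:447']
295 expected sp top [212.8, 217.8] rail 223.0 ['196:222', '197:301', '198:433', '199:531', '200:488', '201:344', '202:317', '203:452', '204:559', '205:580', '206:569', '207:480', '208:341', '209:322', '210:467', '211:554', '212:556', '213:513', '214:488', '215:479', '216:473', '217:408', '218:303', '219:229', '220:198', '221:201', '222:259', '223:348', '224:431', '225:450']
```

View pics/zA.png

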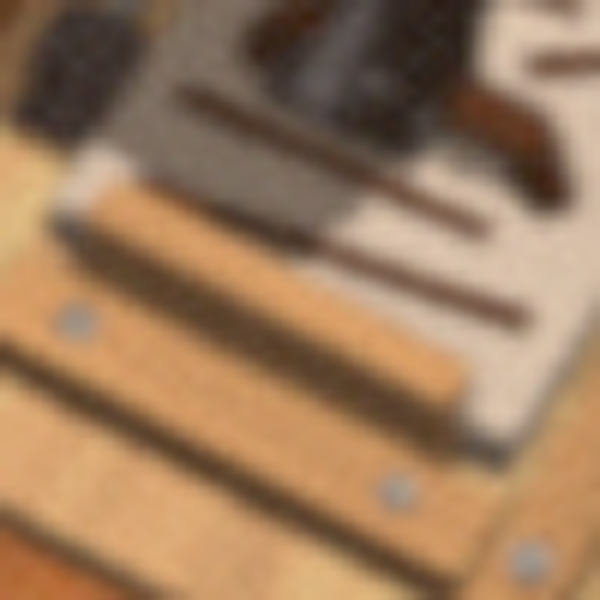

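```bash
python3 - <<'E'
from rig import ticket
print(ticket.sign_off())
E
```

```text
the job is handed in; nothing more can be done
None
```

All three steps are done in the order asked, and I handed the job in at about 18.6 s of the 64 s allowed; no verdict was reported.

- **Bolt:** I pushed the knob until it stopped hard at about 16 N. From the pictures the bolt sits at about 55.6 mm (top camera) and 53.5 mm (scene camera). The two disagree by about 2 mm, which is within calibration, and the stop position agrees with 55 mm.
- **Spacer:** I stood the plain wooden one in the gap beside the thin rail, on the right. It came down on the board at the expected height, exactly one board thickness (18 mm) above where I gripped it on the table. I released it and saw it standing upright.
- **Tile:** I gripped it by the twig bridge and slid it about 8.5 mm. Sliding took about 5 N, then the force rose to 12.7 N against the spacer, and I eased it back to a steady 9.3–11.0 N (mean 10.1 N). There was almost no twist at the wrist.
- **Last picture:** the spacer looks parallel to its rail and touching it to within about 0.5 mm, which is as fine as the camera can show. The tile looks flush against the spacer.

The gripper also presses down on the tile with about 5–6 N. I did not check the other things on the table in a final full picture, but the arm carried everything well above them.

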